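Flip the weight box open

ROBOT

A 6-joint arm with a two-finger parallel gripper is mounted at the origin on a cart in front of the work surface, level with it; the furniture and walls round the work are solid. World frame = base frame: x ahead of the robot, y to its left, z up, the work surface at z = 0. Lengths are in m, angles in rad, forces in N, time in s.
With the tool pointing down it reaches from about 0.375 to 0.975 m from the base axis. Payload 3.8 kg.
Tool frame: the origin (TCP) lies midway between the tips of the shut fingers; the grasp point (between the pads) lies 19 mm behind it; z points along the fingers, y is the line along which they close (so a half turn about z gives the same grasp; the last joint's range is limited). The gripper opens to 85 mm and grips with 20 to 120 N. Pads are 22 mm wide; open, the fingers measure 114 mm over their backs; the gripper's body (76 mm by 85 mm) begins 54 mm behind the grasp point. The pads swing forward as they close: fully open they stand 13 mm farther back than shut.
Start: joints at [-1.155, 0.264, 1.604, -0, 1.274, -0.037], TCP at [0.295, -0.607, 0.231] pointing down, gripper open.
Joint ranges: [-2.63, 2.63], [-0.94, 2.18], [0.31, 2.57], [-1.31, 4.45], [0, 2.66], [-2.55, 2.55]. Speed limits (rad/s): [2.57, 2.57, 3.14, 3.14, 3.14, 3.14].

INTERFACE

Orientations are given as a rotation vector (axis times angle).
In Python, from workcell import bot, read_camera, camera_info, ticket gives the robot as it stands.
- The arm moves only by the tool servo_tool, never from a script. Its argument "targets" is a list of rows, each an object of numbers: "hand": the closure, from -1 (fully open) to 1 (shut); "x", "y", "z": the shift along the tool's x, y, z as a fraction of full scale; "roll": the turn about the tool's z as a fraction of full scale. In form: [{"hand": .., "x": .., "y": .., "z": .., "roll": ..}, ...]. A call has 1 to 10 rows; each row is the pose to reach, as a shift and turn from the pose commanded when the call began, along the tool's axes at that moment, turning the shorter way round; what a row does not reach only later rows make up. Full scale, the value 1, is 50 cm for a shift and 180 degrees for a turn. A row lasts 1/12 s, in which the tool goes at most 41.7 mm and 7.16 degrees, less where a joint would pass 70% of its speed; a pose out of reach is approached as far as the arm can. A call with a number of a shift or a turn outside -1 to 1 is refused whole. A call with a gripper value outside its range is refused whole. The fingers move at their own pace and stop on an object; "grip_force" is the grip in N (left out, the last holds). Time passes only in rows, so rows that repeat a pose let the fingers close. It gives the time, the measured TCP pose, the force, the opening and the grip force at its end, in the units of the state.
- bot.read_state(): the state, without advancing time (a new reading comes with each control period).
- read_camera(name): name is "scene" or "top" or "wrist"; returns the picture (420x560x3 uint8, red, green, blue); there is no depth.
- camera_info(name): a dict with "fx", "fy", "cx", "cy" (pixels), "eye" and "orientation" of the camera in the world; the wrist camera has in their place "T_tool_cam" (4x4, takes a point from camera to tool coordinates, whose origin is the TCP and whose axes are the flange's). Camera axes: x right, y down, z forward; pixel columns grow to the right and rows downward; lengths in m; the calibration is good to about 2 mm. A picture is of the moment at which its call begins: read the wrist's pose just before it. camera_info takes no time and is no camera call.
- ticket.finish_job(): hands the job in; it is judged then, once.
The state is a dict: "time": time; "q": joint angles; "joint_vel": joint speeds; "joint_torque": joint torques, N m; "tool_pos": TCP position; "tcp_rot": TCP orientation; "wrist_force": force on the tool from outside, world axes, zero at the start; "torque": the same for the moment, N m; "width": opening from 0.0 (shut) to 1.0 (fully open); "grip_force": force on a finger pad.
Only numpy, scipy, OpenCV 4.12 (cv2) and the standard library are available. Lean on these libraries where they do the work, as an engineer would, in place of code of your own. Each camera call takes 0.05 s, during which the arm holds its last target. There are 200 camera calls.

TASK

Without grasping or lifting anything, push the glass beaker that stands behind the wooden weight box sideways along the worktop until it is completely out from behind the box, past its end, still upright. Then raise the box's lid by its brass thumb plate with the fingertips and flip it over backwards, so that it lies fully back on its stop and stays open by itself; the lid must not strike the beaker. Leave the bottle, the brass weight and the rubber stopper round the box where they are.

Things in the scene. Friction and masses are not known exactly. Their poses are not given: they have to be found in the camera images.
- weight_box: wooden weight box, fixed to the worktop, 86 (x) x 151 (y) x 46 mm high with its lid closed. Origin: centre of its underside. x points from its front (thumb plate) to its back (hinge), away from the robot or up to 0.6 rad to the left of that; y along its length to the left. Front face at x = -43 mm, back face at x = +43 mm, ends at y = +-76 mm. The lid is the top 8 mm.
- weight_box_lid (a joint): lid hinge in rad: 0 closed, 1.95 fully back on its stop. No catch or spring, a little friction: let go below about 1.1 it falls shut, above about 1.85 it falls back on its stop, between it may stay put. Lifting at the plate takes 1 to 2 N. Fully back, the lid overhangs the back face by 25 mm at the height of the beaker's rim, 45 mm at its top edge.
- hinge_line (a point): middle of the lid's hinge axis, which runs along the box's y: 43 mm behind the box's centre and 37 mm above the worktop. Fixed to the box.
- plate_edge (a point): middle of the lower outer edge of the brass thumb plate, which moves with the lid. The plate is 40 mm wide (y) and 5 mm thick and sticks out 17 mm forward from the middle of the lid's front edge; closed, its underside is 38 mm above the worktop, with free space below it down to the worktop. The edge is 103 mm from the hinge axis.
- beaker: empty glass beaker, 67 mm across with its spout, 74 mm high, about 65 g, loose; stands just behind the box, at most 15 mm from its back face, in the way of the lid. Origin: centre of its underside; z is up along it.
- bottle: small closed bottle of grey powder with a black cap, 62 mm across, 112 mm high, loose bystander to the right of and behind the right end of the box. Origin: centre of its underside.
- brass_weight: brass weight with a knob, 23 mm across, 36 mm high, loose bystander in front of the left end of the box. Origin: centre of its underside.
- rubber_stopper: red rubber stopper, 28 mm across, 24 mm high, loose bystander in front of the right end of the box. Origin: centre of its underside.
Things that resemble listed ones, but are neither listed nor needed, are in the scene too. What is meant by the weight_box is not blue or orange, and is the smaller of those in its own colour.

How it is judged:
On the way, in this order (a step that is already met when the one before it is completed fails the run):
1. the beaker has been pushed out from behind the box, past one of its ends ((y of beaker in the frame of weight_box above 0.11 m or y of beaker in the frame of weight_box below -0.11 m) and angle between beaker's own z axis and vertical below 0.15 rad), for 0.2 s.
2. the lid has been flipped past upright and lies back (value of joint weight_box_lid above 1.8 rad), for 0.2 s.
At the end, for the whole second after the job is handed in: The lid rests open by itself at more than 1.85 rad (stop at 1.95); the beaker stands upright (within 0.15 rad) and at rest on the worktop, its centre more than 110 mm to the left or right of the box's centre, measured along the box (all of step 1 and value of joint weight_box_lid above 1.85 rad and velocity of joint weight_box_lid below 0.1 rad/s and height (world z) of beaker between -0.01 and 0.01 m and linear speed of beaker below 0.03 m/s); the robot touches nothing.
It fails at once if the beaker is lifted off the worktop (height (world z) of beaker above 0.02 m).
It fails at once if the beaker is tipped over (angle between beaker's own z axis and vertical above 0.5 rad).
It fails at once if the lid strikes the beaker (contact force between weight_box_lid and beaker above 0.3 N).
It fails at once if the bottle, the brass weight or the rubber stopper is moved more than 25 mm or knocked over (distance of any of bottle, brass_weight, rubber_stopper from where it was at the start of the episode above 0.025 m or angle between any of bottle, brass_weight, rubber_stopper's own z axis and vertical above 0.5 rad).
It also fails if it takes over 64 s, if anything falls off the work surface, if the arm or the gripper's body presses on something with over 40 N, if the wrist force passes 120 N, or if a joint passes its speed limit or range.

## Working session

There is one attempt and no reset: what is moved stays moved. The work goes in short steps, Python scripts to look and compute and a tool call to move; the robot and the scene stay as the last step left them, time stands still between calls to the robot, and variables do not carry over. Pictures are saved under pics/ and viewed, at most 13 in all, crops included, and the job is handed in when it is done.

Besides the shell and the picture viewer there is one more tool, called as a command line: name --argument value ..., lists and objects as JSON in quotes. servo_tool: Moves the arm, as the interface text tells. Its arguments: {"type":"object","properties":{"targets":{"type":"array"},"grip_force":{"type":"number"}},"required":["targets"]}

```bash
mkdir -p pics; ls
python3 - <<'E'
from workcell import bot, read_camera, camera_info
import cv2
for n in ("scene","top"):
    cv2.imwrite(f"pics/{n}0.png", read_camera(n)[:,:,::-1]); print(n,camera_info(n))
print(camera_info("wrist")); print(bot.read_state())
E
```

```text
pics
scene {'fx': 382.46032777975154, 'fy': 382.46032777975154, 'cx': 272.13737508526, 'cy': 206.6581328142393, 'eye': array([ 0.04870468, -0.59672308,  0.48173289]), 'orientation': array([-1.95702417,  0.71840193, -0.43260932])}
top {'fx': 493.6290327070558, 'fy': 493.6290327070558, 'cx': 277.25911726832277, 'cy': 208.54695900077326, 'eye': array([0.28041963, 0.01988719, 1.31204815]), 'orientation': array([-2.06799059,  2.14792117, -0.22838442])}
{'fx': 326.2380492755061, 'fy': 326.2380492755061, 'cx': 276.4574369098335, 'cy': 213.4301168117609, 'T_tool_cam': array([[ 4.16419748e-04, -9.63773517e-01, -2.66721642e-01,
         6.79627253e-02],
       [ 9.99998786e-01,  8.01801862e-04, -1.33598517e-03,
        -3.86439462e-04],
       [ 1.50144503e-03, -2.66720762e-01,  9.63772681e-01,
        -1.41645189e-01],
       [ 0.00000000e+00,  0.00000000e+00,  0.00000000e+00,
         1.00000000e+00]])}
{'time': 0.1, 'q': array([-1.15487878e+00,  2.64710839e-01,  1.60528309e+00,  2.10548017e-05,
        1.27372440e+00, -3.69163704e-02]), 'joint_vel': array([-0.00169803,  0.00019786, -0.00243132, -0.0014325 , -0.00249727,
        0.00066691]), 'joint_torque': array([ 6.79843615e-04, -5.16705322e+01, -3.68590379e+01, -6.82872314e-05,
        6.27639267e-03, -4.44943240e-06]), 'tool_pos': array([ 0.2950382 , -0.60633706,  0.23003964]), 'tcp_rot': array([-3.05937386e+00, -7.04768936e-01,  5.97518523e-04]), 'wrist_force': array([ 0.0853948 ,  0.42197571, -0.4050854 ]), 'torque': array([-0.02180751, -0.02105261, -0.02977625]), 'grip_force': 0.0, 'width': 0.9982033118956174}
```

View pics/top0.png

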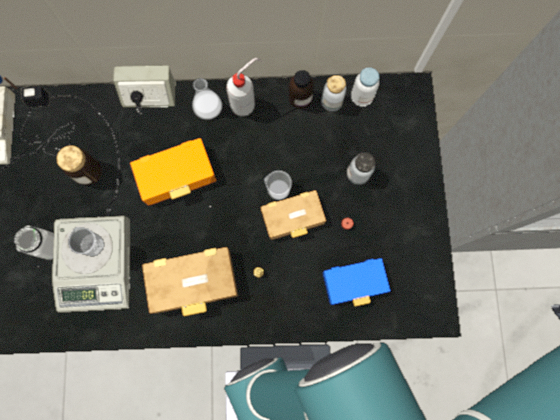

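View pics/scene0.png

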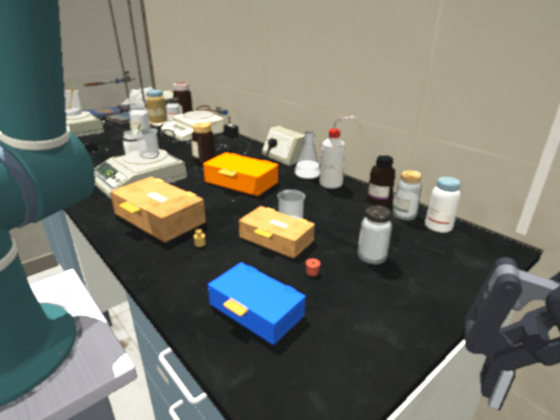

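Top: candidates for the box are small wood (293,215), large wood (190,281), orange (173,172) and blue (357,282). The small wooden one fits the description. The beaker is (278,185), with another on the balance (85,240). Bottle is (361,168), weight (258,272), stopper (348,224). In the scene view the box is (277,230), the beaker (291,203) and the bottle (375,235).

```bash
cat > h.py <<'E'
import numpy as np, cv2
from scipy.spatial.transform import Rotation as R
from workcell import bot, read_camera, camera_info
def cam(n, st=None):
    c=camera_info(n)
    K=(c['fx'],c['fy'],c['cx'],c['cy'])
    if n!='wrist': return K,np.array(c['eye']),R.from_rotvec(c['orientation']).as_matrix()
    T=c['T_tool_cam']; Rt=R.from_rotvec(st['tcp_rot']).as_matrix()
    return K, Rt@T[:3,3]+st['tool_pos'], Rt@T[:3,:3]
def ray(c,p):
    K,e,M=c; d=M@np.array([(p[0]-K[2])/K[0],(p[1]-K[3])/K[1],1]); return e,d/np.linalg.norm(d)
def onz(c,p,z):
    e,d=ray(c,p); return e+d*(z-e[2])/d[2]
def tri(c1,p1,c2,p2):
    e1,d1=ray(c1,p1);e2,d2=ray(c2,p2)
    s=np.linalg.lstsq(np.stack([d1,-d2],1),e2-e1,rcond=None)[0]
    a,b=e1+s[0]*d1,e2+s[1]*d2; return (a+b)/2,np.linalg.norm(a-b)
def proj(c,P):
    K,e,M=c; q=M.T@(np.array(P)-e); return np.array([K[0]*q[0]/q[2]+K[2],K[1]*q[1]/q[2]+K[3]])
E
python3 - <<'E'
from h import *
a=cv2.imread('pics/top0.png');b=cv2.imread('pics/scene0.png')
A=cv2.resize(a[150:260,220:400],None,fx=4,fy=4,interpolation=cv2.INTER_CUBIC)
B=cv2.resize(b[170:290,220:400],None,fx=4,fy=4,interpolation=cv2.INTER_CUBIC)
cv2.imwrite('pics/c_top.png',A);cv2.imwrite('pics/c_sc.png',B[:480])
ct,cs=cam('top'),cam('scene')
h=cv2.cvtColor(a,cv2.COLOR_BGR2HSV)
m=cv2.inRange(h,(8,60,90),(28,255,255));m[:185]=0;m[245:]=0;m[:,:255]=0;m[:,335:]=0
cs_,_=cv2.findContours(m,0,2);c=max(cs_,key=cv2.contourArea);print(cv2.contourArea(c),cv2.minAreaRect(c))
for n,x,z in (('stopper',(348,224),.024),('weight',(258,272),.036),('bottle',(364,160),.112),('beaker rim',(278,180),.074)):
    print(n,onz(ct,x,z).round(3))
print(proj(cs,onz(ct,(293,215),.046)))
E
```

```text
2103.0 ((293.51275634765625, 216.14332580566406), (40.970550537109375, 59.93212127685547), 73.61045837402344)
stopper [ 0.512 -0.172  0.024]
weight [0.394 0.069 0.036]
bottle [ 0.66  -0.211  0.112]
beaker rim [0.626 0.009 0.074]
[274.2599379  222.08714746]
```

View pics/c_top.png

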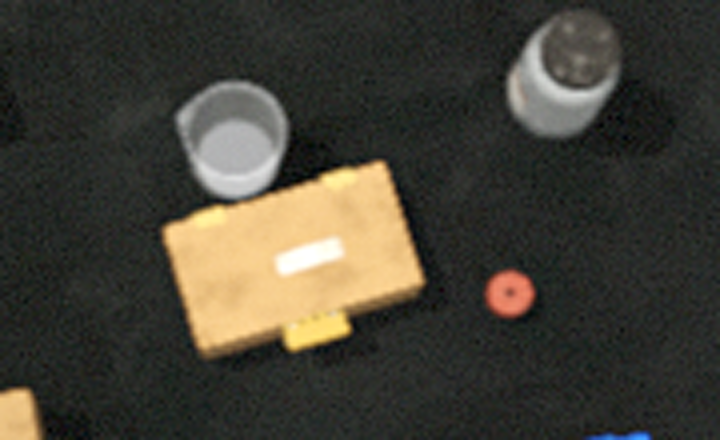

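View pics/c_sc.png

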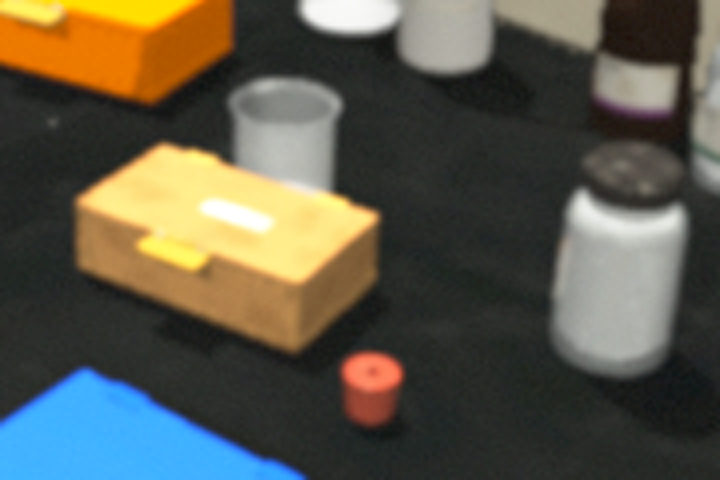

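The crops confirm it: small wooden box with a brass plate on its front. The beaker stands behind its left half, and the bottle is clear to the right. Top-face corners in the top crop: BL(164,230), BR(386,162), FR(420,281), FL(200,346).

Run:
```python
from h import *
ct,cs=cam('top'),cam('scene')
T=lambda p:(p[0]/4+220-.4,p[1]/4+150-.4); S=lambda p:(p[0]/4+220-.4,p[1]/4+170-.4)
P={}
for n,t,s in (('BL',(164,230),(163,143)),('BR',(386,162),(379,213)),('FR',(420,281),(300,280)),('FL',(200,346),(77,203)),('plateL',(287,349),(138,246)),('plateR',(351,330),(204,270)),
   ('stop',(511,293),(372,372)),('bottle cap',(583,48),(634,172)),('rim',(237,131),(285,103))):
    p,e=tri(ct,T(t),cs,S(s)); print(n,p.round(4),round(e,4), onz(ct,T(t),.046).round(4)); P[n]=p
o=[onz(ct,T(p),.046)[:2] for p in ((164,230),(386,162),(420,281),(200,346))]
print('size',np.linalg.norm(o[0]-o[1]),np.linalg.norm(o[1]-o[2]),np.linalg.norm(o[3]-o[2]))
c=np.mean(o,0); yv=(o[0]-o[1])+(o[3]-o[2]); yv/=np.linalg.norm(yv); xv=np.array([yv[1],-yv[0]])
print('centre',c,'yaw',np.arctan2(xv[1],xv[0]))
for n,p in (('rim',onz(ct,T((237,131)),.074)),('bottle',onz(ct,T((583,48)),.112)),('stop',onz(ct,T((511,293)),.024)),('weight',onz(ct,(258,272),.036)),
  ('bfoot',onz(ct,T((238,152)),0.0))):
    d=p[:2]-c; print(n,'box frame',d@xv,d@yv)
```

```text
BL [0.5631 0.0565 0.0468] 0.0022 [0.5623 0.0571 0.046 ]
BR [ 0.6021 -0.0908  0.0481] 0.0002 [ 0.6027 -0.0911  0.046 ]
FR [ 0.5226 -0.1094  0.0455] 0.0016 [ 0.5218 -0.1089  0.046 ]
FL [0.4848 0.0362 0.0426] 0.0003 [0.4844 0.0361 0.046 ]
plateL [ 0.4825 -0.0211  0.0409] 0.0031 [ 0.4803 -0.0202  0.046 ]
plateR [ 0.4937 -0.0636  0.0412] 0.0039 [ 0.4912 -0.0622  0.046 ]
stop [ 0.5157 -0.171   0.024 ] 0.0003 [ 0.5116 -0.1677  0.046 ]
bottle cap [ 0.6568 -0.2147  0.1069] 0.0014 [ 0.6764 -0.2272  0.046 ]
rim [0.6198 0.007  0.0748] 0.0002 [0.6277 0.0066 0.046 ]
size 0.1535844207159179 0.08285246166705594 0.14974630896402838
centre [ 0.54282117 -0.02667087] yaw 0.2595597897214998
rim box frame 0.08328094924430342 0.012642319721684846
bottle box frame 0.06097591178693029 -0.21030070387894667
stop box frame -0.06330940770540824 -0.13244413877284997
weight box frame -0.11943169330350524 0.1310049635440847
bfoot box frame 0.0882301525507348 0.010407325414202147
```

```bash
cat >> h.py <<'E'
C=np.array([.5428,-.0267]); YAW=.26
XV=np.array([np.cos(YAW),np.sin(YAW)]); YV=np.array([-XV[1],XV[0]])
def w(bx,by,z): return np.r_[C+bx*XV+by*YV,z]
def tb(p): d=np.array(p)[:2]-C; return np.array([d@XV,d@YV])
def shift(target,psi):
    s=bot.read_state(); M=R.from_rotvec(s['tcp_rot']).as_matrix()
    d=M.T@(np.array(target)-s['tool_pos'])
    cur=np.arctan2(M[1,0],M[0,0]); r=-(psi-cur); r=(r+np.pi)%(2*np.pi)-np.pi
    print('shift',(d/.5).round(4),'roll',round(r/np.pi,4),'psi',cur.round(3),'pos',s['tool_pos'].round(4),'box',tb(s['tool_pos']).round(4),'F',s['wrist_force'].round(2),'w',round(s['width'],3),'t',s['time'])
E
python3 - <<'E'
from h import *
ct=cam('top'); a=cv2.imread('pics/top0.png'); h=cv2.cvtColor(a,cv2.COLOR_BGR2HSV)
m=cv2.inRange(h,(10,200,150),(25,255,255)); m[220:]=0; m[:,230:]=0
c=max(cv2.findContours(m,0,2)[0],key=cv2.contourArea)
for z in (0,.06):print([tb(onz(ct,p,z)).round(3).tolist() for p in cv2.boxPoints(cv2.minAreaRect(c))])
shift(w(.086,-.055,.2),YAW+np.pi/2)
E
```

```text
[[0.284, 0.389], [0.297, 0.178], [0.158, 0.17], [0.147, 0.378]]
[[0.26, 0.377], [0.272, 0.175], [0.14, 0.168], [0.129, 0.366]]
shift [ 1.1005 -0.6846  0.0616] roll -0.4386 psi 0.453 pos [ 0.295  -0.6063  0.23  ] box [-0.3884 -0.4965] F [ 0.09  0.42 -0.41] w 0.998 t 0.1
```

servo_tool --targets '[{"hand": 0.34, "x": 0.55, "y": -0.34, "z": 0, "roll": -0.22}, {"hand": 0.34, "x": 0.55, "y": -0.34, "z": 0, "roll": -0.22}, {"hand": 0.34, "x": 0.55, "y": -0.34, "z": 0, "roll": -0.22}, {"hand": 0.34, "x": 0.55, "y": -0.34, "z": 0, "roll": -0.22}, {"hand": 0.34, "x": 0.55, "y": -0.34, "z": 0, "roll": -0.22}, {"hand": 0.34, "x": 0.55, "y": -0.34, "z": 0, "roll": -0.22}, {"hand": 0.34, "x": 0.55, "y": -0.34, "z": 0, "roll": -0.22}, {"hand": 0.34, "x": 0.55, "y": -0.34, "z": 0, "roll": -0.22}, {"hand": 0.34, "x": 0.55, "y": -0.34, "z": 0, "roll": -0.22}, {"hand": 0.34, "x": 0.55, "y": -0.34, "z": 0, "roll": -0.22}]'

```text
time: 0.93
tool_pos: [0.4688, -0.3321, 0.2308]
tcp_rot: [-2.638, -1.705, 0.001]
wrist_force: [0.3, -0.9, 0.2]
width: 0.332
grip_force: 0.0
```

```bash
python3 -c "
from h import *
shift(w(.086,-.055,.2),YAW+np.pi/2)"
```

```text
shift [0.641  0.087  0.0615] roll -0.2175 psi 1.148 pos [ 0.4688 -0.3321  0.2308] box [-0.15   -0.2761] F [ 0.31 -0.95  0.19] w 0.332 t 0.9333
```

servo_tool --targets '[{"hand": 0.34, "x": 0.64, "y": 0.087, "z": 0.06, "roll": -0.2175}, {"hand": 0.34, "x": 0.64, "y": 0.087, "z": 0.06, "roll": -0.2175}, {"hand": 0.34, "x": 0.64, "y": 0.087, "z": 0.06, "roll": -0.2175}, {"hand": 0.34, "x": 0.64, "y": 0.087, "z": 0.06, "roll": -0.2175}, {"hand": 0.34, "x": 0.64, "y": 0.087, "z": 0.06, "roll": -0.2175}, {"hand": 0.34, "x": 0.64, "y": 0.087, "z": 0.06, "roll": -0.2175}, {"hand": 0.34, "x": 0.64, "y": 0.087, "z": 0.06, "roll": -0.2175}, {"hand": 0.34, "x": 0.64, "y": 0.087, "z": 0.06, "roll": -0.2175}, {"hand": 0.34, "x": 0.64, "y": 0.087, "z": 0.06, "roll": -0.2175}, {"hand": 0.34, "x": 0.64, "y": 0.087, "z": 0.06, "roll": -0.2175}]'

```text
time: 1.77
tool_pos: [0.6405, -0.0605, 0.2002]
tcp_rot: [-1.916, -2.488, 0.002]
wrist_force: [-0.3, -1.5, -0.8]
width: 0.332
grip_force: 0.0
```

```bash
python3 -c "
from h import *
shift(w(.086,-.055,.025),YAW+np.pi/2)
s=bot.read_state();c=cam('wrist',s);a=read_camera('wrist')[:,:,::-1].copy()
for P in (w(.043,.076,.046),w(.043,-.076,.046),w(-.043,.076,.046)):
  p=proj(c,P);print(p); cv2.circle(a,tuple(int(v) for v in p),3,(0,0,255),-1)
cv2.imwrite('pics/w1.png',a)"
```

```text
shift [0.0057 0.0012 0.3505] roll -0.0006 psi 1.829 pos [ 0.6405 -0.0605  0.2002] box [ 0.0857 -0.0578] F [-0.32 -1.53 -0.83] w 0.332 t 1.7667
[224.20847862  40.62753823]
[231.26328075 218.32777085]
[119.6945399   40.87933209]
```

View pics/w1.png

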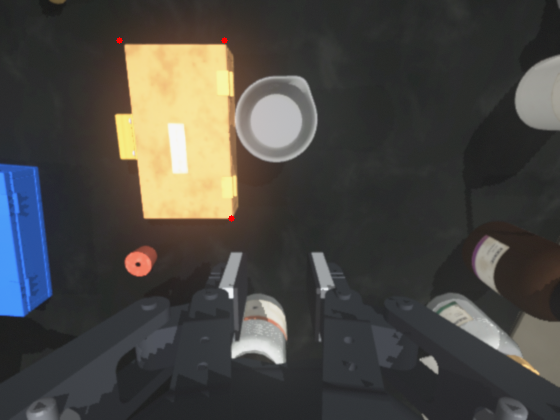

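The wrist view shows the box top corners at BL(226,44), FL(126,44), FR(144,218), BR(233,218). Beaker base is (276,121), between the finger lines at 240 and 318. I refine the box pose from this second view.

```bash
python3 -c "
from h import *
s=bot.read_state();c=cam('wrist',s)
o=[onz(c,p,.046)[:2] for p in ((226,44),(233,218),(144,218),(126,44))]
print([tb(x).round(4).tolist() for x in o], 'beaker base',tb(onz(c,(276,121),0)),'pl',[tb(onz(c,p,.043)).round(4).tolist() for p in ((116,114),(120,159))])
y=o[0]-o[1]+o[3]-o[2];print(np.arctan2(-y[0],y[1]),tb(np.mean(o,0)))
"
```

```text
[[0.0437, 0.0726], [0.0438, -0.0767], [-0.0405, -0.0765], [-0.0388, 0.0729]] beaker base [0.0845451  0.01177744] pl [[-0.0558, 0.0178], [-0.0574, -0.0214]]
0.25459897377295476 [ 0.002074   -0.00193604]
```

servo_tool --targets '[{"hand": 0.34, "x": 0, "y": 0, "z": 0.35}, {"hand": 0.34, "x": 0, "y": 0, "z": 0.35}, {"hand": 0.34, "x": 0, "y": 0, "z": 0.35}, {"hand": 0.34, "x": 0, "y": 0, "z": 0.35}, {"hand": 0.34, "x": 0, "y": 0, "z": 0.35}, {"hand": 0.34, "x": 0, "y": 0, "z": 0.35}, {"hand": 0.34, "x": 0, "y": 0, "z": 0.35}]'

```text
invalid input
```

```bash
python3 -c "
from h import *
shift(w(.086,.09,.025),YAW+np.pi/2)"
```

```text
shift [0.2977 0.0018 0.3509] roll -0.0011 psi 1.827 pos [ 0.64   -0.0617  0.2005] box [ 0.0849 -0.0588] F [-0.48  0.24 -0.  ] w 0.332 t 1.8167
```

servo_tool --targets '[{"hand": 0.34, "x": 0, "y": 0, "z": 0.35, "roll": 0}, {"hand": 0.34, "x": 0, "y": 0, "z": 0.35, "roll": 0}, {"hand": 0.34, "x": 0, "y": 0, "z": 0.35, "roll": 0}, {"hand": 0.34, "x": 0, "y": 0, "z": 0.35, "roll": 0}, {"hand": 0.34, "x": 0, "y": 0, "z": 0.35, "roll": 0}, {"hand": 0.34, "x": 0, "y": 0, "z": 0.35, "roll": 0}, {"hand": 0.34, "x": 0, "y": 0, "z": 0.35, "roll": 0}]'

```text
time: 2.4
tool_pos: [0.6406, -0.0622, 0.0273]
tcp_rot: [1.921, 2.485, 0.0]
wrist_force: [0.9, 0.6, 1.4]
width: 0.329
grip_force: 0.0
```

```bash
python3 -c "
from h import *
shift(w(.086,.09,.025),YAW+np.pi/2)"
```

```text
shift [ 0.2988 -0.0003  0.0045] roll -0.0017 psi 1.825 pos [ 0.6406 -0.0622  0.0273] box [ 0.0854 -0.0594] F [0.89 0.61 1.43] w 0.329 t 2.4
```

servo_tool --targets '[{"hand": 0.34, "x": 0.012, "y": 0, "z": 0, "roll": 0}, {"hand": 0.34, "x": 0.024, "y": 0, "z": 0, "roll": 0}, {"hand": 0.34, "x": 0.036, "y": 0, "z": 0, "roll": 0}, {"hand": 0.34, "x": 0.048, "y": 0, "z": 0, "roll": 0}, {"hand": 0.34, "x": 0.06, "y": 0, "z": 0, "roll": 0}, {"hand": 0.34, "x": 0.072, "y": 0, "z": 0, "roll": 0}, {"hand": 0.34, "x": 0.084, "y": 0, "z": 0, "roll": 0}, {"hand": 0.34, "x": 0.096, "y": 0, "z": 0, "roll": 0}, {"hand": 0.34, "x": 0.108, "y": 0, "z": 0, "roll": 0}, {"hand": 0.34, "x": 0.12, "y": 0, "z": 0, "roll": 0}]'

```text
time: 3.23
tool_pos: [0.6249, -0.0019, 0.0262]
tcp_rot: [-1.919, -2.487, 0.0]
wrist_force: [-0.6, -0.3, 0.8]
width: 0.329
grip_force: 0.1
```

servo_tool --targets '[{"hand": 0.34, "x": 0.012, "y": 0, "z": 0, "roll": 0}, {"hand": 0.34, "x": 0.024, "y": 0, "z": 0, "roll": 0}, {"hand": 0.34, "x": 0.036, "y": 0, "z": 0, "roll": 0}, {"hand": 0.34, "x": 0.048, "y": 0, "z": 0, "roll": 0}, {"hand": 0.34, "x": 0.06, "y": 0, "z": 0, "roll": 0}, {"hand": 0.34, "x": 0.072, "y": 0, "z": 0, "roll": 0}, {"hand": 0.34, "x": 0.084, "y": 0, "z": 0, "roll": 0}, {"hand": 0.34, "x": 0.096, "y": 0, "z": 0, "roll": 0}, {"hand": 0.34, "x": 0.108, "y": 0, "z": 0, "roll": 0}, {"hand": 0.34, "x": 0.12, "y": 0, "z": 0, "roll": 0}]'

```text
time: 4.07
tool_pos: [0.6097, 0.0561, 0.0263]
tcp_rot: [-1.919, -2.487, 0.0]
wrist_force: [-0.1, 0.3, -0.2]
width: 0.33
grip_force: 0.1
```

```bash
python3 -c "
from h import *
shift(w(.086,.09,.025),YAW+np.pi/2)
cv2.imwrite('pics/t2.png',read_camera('top')[100:310,120:400,::-1].copy())"
```

```text
shift [ 0.0543 -0.      0.0025] roll -0.0011 psi 1.827 pos [0.6097 0.0561 0.0263] box [0.0859 0.0629] F [-0.1   0.31 -0.22] w 0.33 t 4.0667
```

View pics/t2.png

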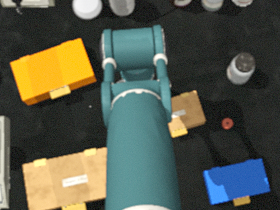

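The arm hides the beaker. I push the last 27 mm, back off, and look with the wrist camera.

servo_tool --targets '[{"hand": 0.34, "x": 0.012, "y": 0, "z": 0, "roll": 0}, {"hand": 0.34, "x": 0.024, "y": 0, "z": 0, "roll": 0}, {"hand": 0.34, "x": 0.036, "y": 0, "z": 0, "roll": 0}, {"hand": 0.34, "x": 0.046, "y": 0, "z": 0, "roll": 0}, {"hand": 0.34, "x": 0.053, "y": 0, "z": 0, "roll": 0}, {"hand": 0.34, "x": 0.055, "y": 0, "z": 0, "roll": 0}, {"hand": 0.34, "x": 0.05, "y": 0, "z": 0, "roll": 0}, {"hand": 0.34, "x": 0.03, "y": 0, "z": 0, "roll": 0}, {"hand": 0.34, "x": 0.0, "y": 0, "z": 0, "roll": 0}, {"hand": 0.34, "x": -0.06, "y": 0, "z": 0, "roll": 0}]'

```text
time: 4.95
tool_pos: [0.6172, 0.0268, 0.0261]
tcp_rot: [-1.916, -2.489, -0.0]
wrist_force: [0.4, -0.3, -0.3]
width: 0.329
grip_force: 0.0
```

servo_tool --targets '[{"hand": 0.34, "x": -0.05, "y": 0, "z": -0.1, "roll": 0}, {"hand": 0.34, "x": -0.05, "y": 0, "z": -0.2, "roll": 0}, {"hand": 0.34, "x": -0.05, "y": 0, "z": -0.3, "roll": 0}, {"hand": 0.34, "x": -0.05, "y": 0, "z": -0.4, "roll": 0}, {"hand": 0.34, "x": -0.05, "y": 0, "z": -0.4, "roll": 0}, {"hand": 0.34, "x": -0.05, "y": 0, "z": -0.4, "roll": 0}, {"hand": 0.34, "x": -0.05, "y": 0, "z": -0.4, "roll": 0}]'

```text
time: 5.53
tool_pos: [0.6265, 0.0004, 0.2309]
tcp_rot: [1.917, 2.48, 0.007]
wrist_force: [-0.4, 0.8, -1.2]
width: 0.332
grip_force: 0.0
```

```bash
python3 -c "
from h import *
shift(w(-.057+.002,0,.2),YAW)
cv2.imwrite('pics/w2.png',read_camera('wrist')[:,:,::-1].copy())"
```

```text
shift [-0.0107 -0.2862  0.0596] roll 0.4984 psi 1.826 pos [6.265e-01 4.000e-04 2.309e-01] box [0.0879 0.0047] F [-0.36  0.84 -1.21] w 0.332 t 5.5333
```

View pics/w2.png

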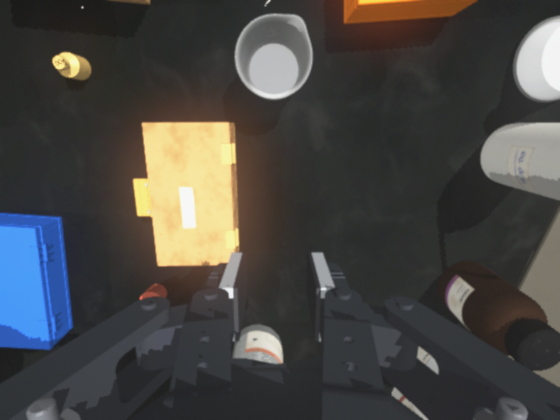

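Beaker stands upright with its base at (273,70), clear past the box's left end. Box corners are FL(143,123), BL(235,123), BR(239,266), FR(158,266); the plate's outer edge runs (134,179)–(137,217).

```bash
python3 -c "
from h import *
s=bot.read_state();c=cam('wrist',s)
print('beaker',tb(onz(c,(273,70),0)))
print([tb(onz(c,p,.046)).round(4).tolist() for p in ((235,123),(239,266),(157,266),(143,123))])
print([tb(onz(c,p,.043)).round(4).tolist() for p in ((134,179),(137,217))])
shift(w(-.055,-.001,.2),YAW)
"
```

```text
beaker [0.0839143  0.12751047]
[[0.0476, 0.0741], [0.0463, -0.0741], [-0.0419, -0.0737], [-0.0402, 0.0745]]
[[-0.0566, 0.0202], [-0.0582, -0.0196]]
shift [-0.0143 -0.2824  0.0548] roll 0.4984 psi 1.826 pos [0.6247 0.0008 0.2278] box [0.0862 0.0055] F [-0.17  0.47 -0.8 ] w 0.328 t 5.5833
```

servo_tool --targets '[{"hand": -0.5, "x": -0.01, "y": -0.287, "z": 0.06, "roll": 0.498}, {"hand": -0.5, "x": -0.01, "y": -0.287, "z": 0.06, "roll": 0.498}, {"hand": -0.5, "x": -0.01, "y": -0.287, "z": 0.06, "roll": 0.498}, {"hand": -0.5, "x": -0.01, "y": -0.287, "z": 0.06, "roll": 0.498}, {"hand": -0.5, "x": -0.01, "y": -0.287, "z": 0.06, "roll": 0.498}, {"hand": -0.5, "x": -0.01, "y": -0.287, "z": 0.06, "roll": 0.498}, {"hand": -0.5, "x": -0.01, "y": -0.287, "z": 0.06, "roll": 0.498}, {"hand": -0.5, "x": -0.01, "y": -0.287, "z": 0.06, "roll": 0.498}, {"hand": -0.5, "x": -0.01, "y": -0.287, "z": 0.06, "roll": 0.498}, {"hand": -0.5, "x": -0.01, "y": -0.287, "z": 0.06, "roll": 0.498}]'

```text
time: 6.42
tool_pos: [0.4844, -0.0393, 0.1935]
tcp_rot: [-3.013, -0.884, 0.007]
wrist_force: [-0.1, -0.2, 0.6]
width: 0.752
grip_force: 0.0
```

```bash
python3 -c "
from h import *
shift(w(-.055,-.001,.15),YAW)
"
```

```text
shift [0.0069 0.0104 0.0869] roll 0.0989 psi 0.571 pos [ 0.4844 -0.0393  0.1935] box [-0.0597  0.0028] F [-0.15 -0.15  0.65] w 0.752 t 6.4167
```

servo_tool --targets '[{"hand": -0.5, "x": 0.007, "y": 0.01, "z": 0.087, "roll": 0.099}, {"hand": -0.5, "x": 0.007, "y": 0.01, "z": 0.087, "roll": 0.099}, {"hand": -0.5, "x": 0.007, "y": 0.01, "z": 0.087, "roll": 0.099}, {"hand": -0.5, "x": 0.007, "y": 0.01, "z": 0.087, "roll": 0.099}, {"hand": -0.5, "x": 0.007, "y": 0.01, "z": 0.087, "roll": 0.099}, {"hand": -0.5, "x": 0.007, "y": 0.01, "z": 0.087, "roll": 0.099}]'

```text
time: 6.92
tool_pos: [0.4914, -0.0414, 0.1519]
tcp_rot: [-3.113, -0.419, 0.002]
wrist_force: [0.6, -0.4, 0.4]
width: 0.75
grip_force: 0.0
```

```bash
python3 -c "
from h import *
read_camera('top')
shift(w(-.055,0,.036),YAW)
s=bot.read_state();c=cam('wrist',s);a=read_camera('wrist')[:,:,::-1].copy()
for P in (w(-.0575,.02,.043),w(-.0575,-.02,.043),w(-.041,.075,.046)):
  p=proj(c,P);print(p); cv2.circle(a,tuple(int(v) for v in p),2,(0,0,255),-1)
cv2.imwrite('pics/w3.png',a)"
```

```text
shift [-0.0035 -0.0021  0.2327] roll 0.0023 psi 0.267 pos [ 0.4917 -0.0414  0.1524] box [-0.0532 -0.001 ] F [-0.38  0.45  0.01] w 0.748 t 6.9667
[251.16713028 216.33054157]
[301.13363753 216.72225095]
[179.89963563 196.45702426]
```

View pics/w3.png

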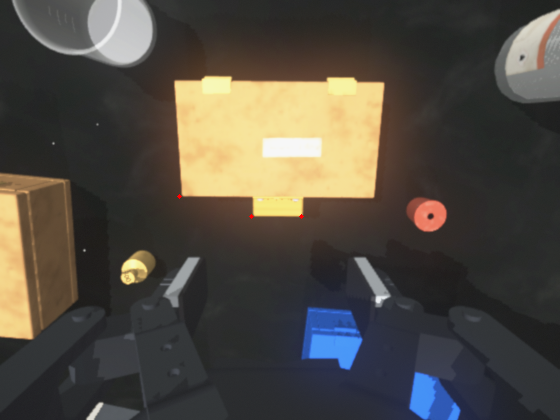

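Plate is centred at (278,207), matching the prediction to about 1 mm. I descend with the fingers either side of it.

servo_tool --targets '[{"hand": -0.4, "x": -0.006, "y": 0, "z": 0.08, "roll": 0.002}, {"hand": -0.4, "x": -0.006, "y": 0, "z": 0.15, "roll": 0.002}, {"hand": -0.4, "x": -0.006, "y": 0, "z": 0.2, "roll": 0.002}, {"hand": -0.4, "x": -0.006, "y": 0, "z": 0.23, "roll": 0.002}, {"hand": -0.4, "x": -0.006, "y": 0, "z": 0.241, "roll": 0.002}, {"hand": -0.4, "x": -0.006, "y": 0, "z": 0.241, "roll": 0.002}, {"hand": -0.4, "x": -0.006, "y": 0, "z": 0.241, "roll": 0.002}]'

```text
time: 7.6
tool_pos: [0.4898, -0.042, 0.033]
tcp_rot: [3.115, 0.408, 0.002]
wrist_force: [1.1, 1.0, -0.2]
width: 0.694
grip_force: 0.0
```

```bash
python3 -c "
from h import *
read_camera('top')
shift(w(-.056,-.001,.032),YAW)"
```

```text
shift [-0.003  -0.0009  0.0034] roll 0.0001 psi 0.26 pos [ 0.4905 -0.0421  0.0337] box [-0.0545 -0.0015] F [0.63 0.39 0.08] w 0.699 t 7.65
```

Grip gently.

servo_tool --targets '[{"hand": -0.2, "x": -0.003, "y": 0, "z": 0.003, "roll": 0}, {"hand": 0.0, "x": -0.003, "y": 0, "z": 0.003, "roll": 0}, {"hand": 0.2, "x": -0.003, "y": 0, "z": 0.003, "roll": 0}, {"hand": 0.3, "x": -0.003, "y": 0, "z": 0.003, "roll": 0}, {"hand": 0.3, "x": -0.003, "y": 0, "z": 0.003, "roll": 0}, {"hand": 0.3, "x": -0.003, "y": 0, "z": 0.003, "roll": 0}, {"hand": 0.3, "x": -0.003, "y": 0, "z": 0.003, "roll": 0}]' --grip_force 20

```text
time: 8.23
tool_pos: [0.4886, -0.043, 0.0321]
tcp_rot: [3.114, 0.408, 0.003]
wrist_force: [-0.8, -3.2, 7.4]
width: 0.456
grip_force: 19.9
```

```bash
python3 -c "
from h import *
print(bot.read_state()['grip_force'])
p0=bot.read_state()['tool_pos']
b=tb(p0)
shift(w(-.056,-.001,.032),YAW)
# arc: pivot relative to hinge (.045,.037)
px,pz=b[0]-.045,.0405-.037
for th in np.arange(.1,1.95,.1):
  x=px*np.cos(th)+pz*np.sin(th); z=-px*np.sin(th)+pz*np.cos(th)
  print(round(th,2),round((x-px)/.5,3),round(-(z-pz)/.5,3))"
```

```text
19.914414882659912
shift [ 0.0011 -0.0017  0.0002] roll 0.0001 psi 0.26 pos [ 0.4886 -0.043   0.0321] box [-0.0565 -0.0019] F [-0.77 -3.24  7.35] w 0.456 t 8.2333
0.1 0.002 -0.02
0.2 0.005 -0.04
0.3 0.011 -0.06
0.4 0.019 -0.079
0.5 0.028 -0.096
0.6 0.039 -0.113
0.7 0.052 -0.129
0.8 0.067 -0.144
0.9 0.082 -0.156
1.0 0.099 -0.168
1.1 0.117 -0.177
1.2 0.136 -0.185
1.3 0.155 -0.191
1.4 0.175 -0.194
1.5 0.196 -0.196
1.6 0.216 -0.196
1.7 0.236 -0.193
1.8 0.256 -0.189
1.9 0.275 -0.183
```

Gripped at 39 mm, which is the plate's width. I lift along the arc.

servo_tool --targets '[{"hand": 0.3, "x": 0.001, "y": 0, "z": -0.01, "roll": 0}, {"hand": 0.3, "x": 0.002, "y": 0, "z": -0.02, "roll": 0}, {"hand": 0.3, "x": 0.005, "y": 0, "z": -0.04, "roll": 0}, {"hand": 0.3, "x": 0.011, "y": 0, "z": -0.06, "roll": 0}, {"hand": 0.3, "x": 0.019, "y": 0, "z": -0.079, "roll": 0}, {"hand": 0.3, "x": 0.028, "y": 0, "z": -0.096, "roll": 0}, {"hand": 0.3, "x": 0.039, "y": 0, "z": -0.113, "roll": 0}]'

```text
time: 8.82
tool_pos: [0.507, -0.0381, 0.0878]
tcp_rot: [3.114, 0.407, 0.002]
wrist_force: [5.0, -5.6, -5.2]
width: 0.456
grip_force: 20.7
```

```bash
python3 -c "
from h import *
shift(w(-.0565,-.0019,.0321),YAW)
print(bot.read_state()['grip_force'])
cv2.imwrite('pics/s3.png',cv2.resize(read_camera('scene')[150:300,180:380,::-1].copy(),None,fx=4,fy=4))"
```

```text
shift [-0.0382  0.      0.1114] roll 0.0 psi 0.26 pos [ 0.507  -0.0381  0.0878] box [-0.0375 -0.0018] F [ 5.02 -5.63 -5.21] w 0.456 t 8.8167
20.722120106220245
```

View pics/s3.png

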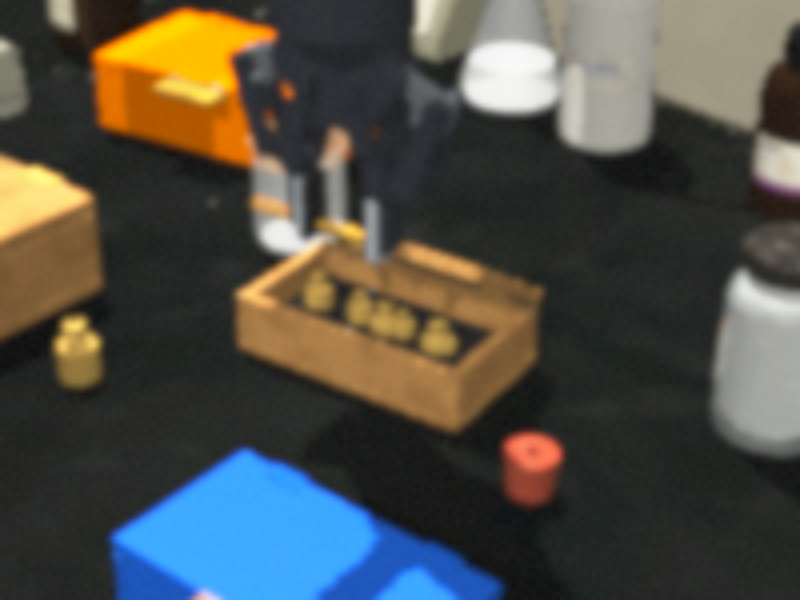

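The lid is rising with the plate between the pads at (340,235), and the beaker stands clear behind. I continue.

servo_tool --targets '[{"hand": 0.3, "x": 0.013, "y": 0, "z": -0.016, "roll": 0}, {"hand": 0.3, "x": 0.028, "y": 0, "z": -0.031, "roll": 0}, {"hand": 0.3, "x": 0.043, "y": 0, "z": -0.043, "roll": 0}, {"hand": 0.3, "x": 0.06, "y": 0, "z": -0.055, "roll": 0}, {"hand": 0.3, "x": 0.078, "y": 0, "z": -0.064, "roll": 0}, {"hand": 0.3, "x": 0.097, "y": 0, "z": -0.072, "roll": 0}, {"hand": 0.3, "x": 0.116, "y": 0, "z": -0.078, "roll": 0}, {"hand": 0.3, "x": 0.136, "y": 0, "z": -0.081, "roll": 0}, {"hand": 0.3, "x": 0.157, "y": 0, "z": -0.083, "roll": 0}, {"hand": 0.3, "x": 0.157, "y": 0, "z": -0.083, "roll": 0}]'

```text
time: 9.7
tool_pos: [0.5835, -0.0178, 0.1288]
tcp_rot: [3.113, 0.408, 0.001]
wrist_force: [0.5, -5.4, 0.9]
width: 0.452
grip_force: 21.8
```

```bash
python3 -c "
from h import *
shift(w(-.0565,-.0019,.0321),YAW)
print(bot.read_state()['grip_force'])"
```

```text
shift [-0.1962 -0.0004  0.1934] roll 0.0001 psi 0.26 pos [ 0.5835 -0.0178  0.1288] box [ 0.0416 -0.0019] F [ 0.54 -5.42  0.95] w 0.452 t 9.7
21.795325577259064
```

servo_tool --targets '[{"hand": 0.3, "x": 0.01, "y": 0, "z": 0, "roll": 0}, {"hand": 0.3, "x": 0.02, "y": 0, "z": 0, "roll": 0}, {"hand": 0.3, "x": 0.03, "y": 0, "z": 0.001, "roll": 0}, {"hand": 0.3, "x": 0.04, "y": 0, "z": 0.003, "roll": 0}, {"hand": 0.3, "x": 0.05, "y": 0, "z": 0.005, "roll": 0}, {"hand": 0.3, "x": 0.06, "y": 0, "z": 0.007, "roll": 0}, {"hand": 0.3, "x": 0.07, "y": 0, "z": 0.01, "roll": 0}, {"hand": 0.3, "x": 0.079, "y": 0, "z": 0.013, "roll": 0}, {"hand": 0.3, "x": 0.085, "y": 0, "z": 0.015, "roll": 0}, {"hand": 0.3, "x": 0.085, "y": 0, "z": 0.015, "roll": 0}]'

```text
time: 10.53
tool_pos: [0.6239, -0.0072, 0.1213]
tcp_rot: [3.113, 0.407, 0.0]
wrist_force: [0.9, -4.8, 1.4]
width: 0.455
grip_force: 22.6
```

```bash
python3 -c "
from h import *
shift(w(-.0565,-.0019,.0321),YAW)
print(bot.read_state()['grip_force'])
cv2.imwrite('pics/s4.png',cv2.resize(read_camera('scene')[150:300,180:380,::-1].copy(),None,fx=4,fy=4))"
```

```text
shift [-0.2798 -0.0005  0.1785] roll 0.0 psi 0.26 pos [ 0.6239 -0.0072  0.1213] box [ 0.0834 -0.002 ] F [ 0.94 -4.81  1.42] w 0.455 t 10.5333
22.55764603614807
```

View pics/s4.png

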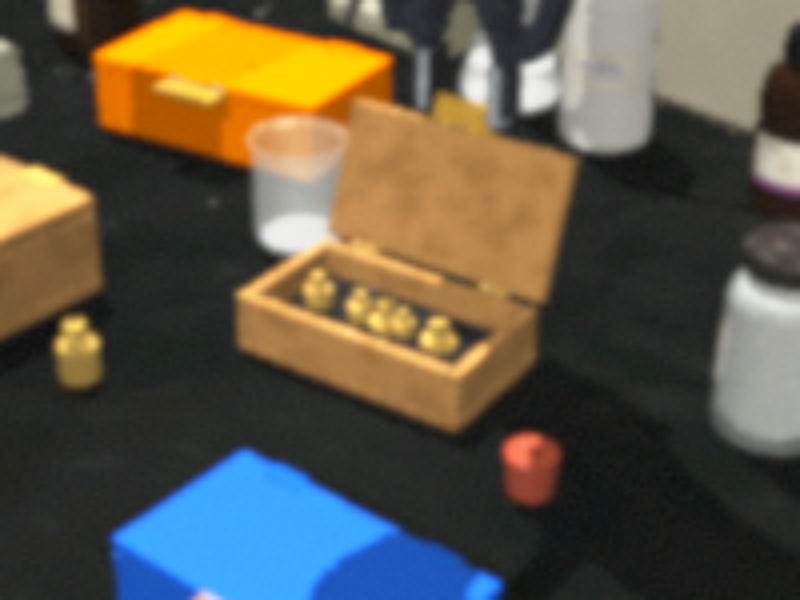

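Lid is fully back, tilted past vertical with the beaker upright beside it. I nudge it to the stop, release and rise.

servo_tool --targets '[{"hand": 0.3, "x": 0.006, "y": 0, "z": 0.003, "roll": 0}, {"hand": 0.3, "x": 0.006, "y": 0, "z": 0.003, "roll": 0}, {"hand": -0.3, "x": 0.006, "y": 0, "z": 0.002, "roll": 0}, {"hand": -0.3, "x": 0.006, "y": 0, "z": 0.002, "roll": 0}, {"hand": -0.3, "x": 0.006, "y": 0, "z": 0.002, "roll": 0}, {"hand": -0.3, "x": 0.006, "y": 0, "z": 0.0, "roll": 0}, {"hand": -0.3, "x": 0.006, "y": 0, "z": -0.06, "roll": 0}, {"hand": -0.3, "x": 0.006, "y": 0, "z": -0.12, "roll": 0}, {"hand": -0.3, "x": 0.006, "y": 0, "z": -0.2, "roll": 0}, {"hand": -0.3, "x": 0.006, "y": 0, "z": -0.2, "roll": 0}]'

```text
time: 11.42
tool_pos: [0.6309, -0.0053, 0.2308]
tcp_rot: [3.113, 0.407, 0.022]
wrist_force: [2.2, 1.2, 1.1]
width: 0.653
grip_force: 0.0
```

servo_tool --targets '[{"hand": -0.3, "x": 0, "y": 0, "z": 0, "roll": 0}, {"hand": -0.3, "x": 0, "y": 0, "z": 0, "roll": 0}, {"hand": -0.3, "x": 0, "y": 0, "z": 0, "roll": 0}, {"hand": -0.3, "x": 0, "y": 0, "z": 0, "roll": 0}, {"hand": -0.3, "x": 0, "y": 0, "z": 0, "roll": 0}, {"hand": -0.3, "x": 0, "y": 0, "z": 0, "roll": 0}]'

```text
time: 11.92
tool_pos: [0.6255, -0.0054, 0.2198]
tcp_rot: [-3.115, -0.407, 0.004]
wrist_force: [0.5, -0.3, 0.5]
width: 0.652
grip_force: 0.0
```

```bash
python3 -c "
from h import *
shift(w(-.0565,-.0019,.0321),YAW)
s=bot.read_state();cs,cw=cam('scene'),cam('wrist',s)
a=read_camera('scene')[:,:,::-1].copy();b=read_camera('wrist')[:,:,::-1].copy()
c=np.vstack([cv2.resize(a[150:300,180:380],(400,300)),cv2.resize(b,(400,300))]);cv2.imwrite('pics/f.png',c)
# expected lid plate edge at angles, hinge(.045,.037), plate edge lower r
for th in (1.8,1.87,1.95):
  px,pz=-.1025,.001
  print(th,[proj(cs,w(.045+px*np.cos(th)+pz*np.sin(th),y,.037-px*np.sin(th)+pz*np.cos(th))).round(1)-[180,150] for y in (.019,-.021)])
"
```

```text
shift [-0.283   0.0028  0.3761] roll -0.0 psi 0.26 pos [ 0.6255 -0.0054  0.2198] box [ 0.0854 -0.0007] F [ 0.51 -0.3   0.46] w 0.652 t 11.9167
1.8 [array([106. ,  22.9]), array([120.8,  26.8])]
1.87 [array([107.6,  22.8]), array([122.4,  26.6])]
1.95 [array([109.4,  22.8]), array([124. ,  26.7])]
```

View pics/f.png

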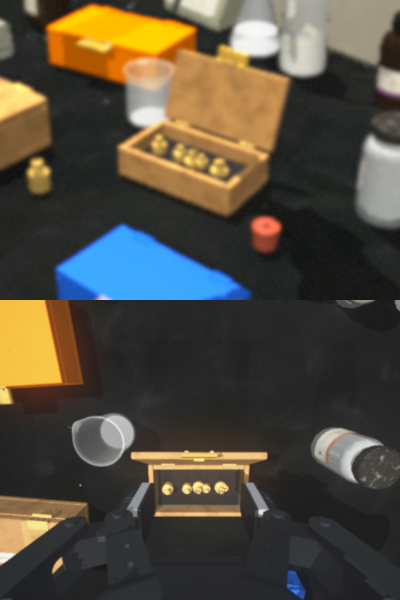

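The lid stays open; its plate edge at crop (109.5,22.5)–(124,26) matches 1.95 rad. The beaker is upright past the end, the bystanders are in place and the gripper is clear.

```bash
python3 -c "
from workcell import ticket
print(ticket.finish_job())"
```

```text
the job is handed in; nothing more can be done
None
```

The job is handed in, with no verdict returned: the beaker stands upright past the box's left end (about 127 mm from its centre), the lid rests open by itself at about 1.95 rad, and the bottle, weight and stopper look unmoved in the last pictures.

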